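# Snap the cover down on a seed tray

## Task

The black seed tray in the middle of the bench has its clear cover laid on, but the cover's rim is not snapped down all round. Press the rim down with the fingertips, section by section, until all six sections (the four corners and the middles of the two long sides) have clicked home, then take the hand away. Press only the rim, without leaning on the dome, leave the tray standing where it is (no lifting or shoving it about), and leave the other things on the bench alone.

Things in the scene. Friction and masses are not known exactly. Their poses are not given: they have to be found in the camera images.
- tray: Black seed tray, loose, full of damp compost (about 1.2 kg), under the only clear cover. Origin: centre of its underside; z up, long side (220 mm) along y, short side (160 mm) along x; at yaw 0 the -x side is nearest the robot. Its flat rim tops out 52 mm above the bench. Over it lies the cover's rim, 224 x 164 mm over all and 21 mm wide, slotted into six sections.
- cover: Thin clear dome inside the rim, fixed to the tray: foot 118 x 178 mm, walls leaning slightly inwards, flat top 94 mm above the bench, two low round vents on it up to 102 mm. Origin: centre of its foot, 52 mm above the tray's underside; axes as the tray's. It does not move when pressed and is fragile: not to be leaned on (15 N at most).
- rim1_top (a point): Top centre of the round snap stud (14 mm across, 1.5 mm high) on the rim at the near left corner (tray x -71.5 mm, y +101.5 mm), on a L-shaped corner section (75 mm of the long side, half the short end): the point to press. It moves with its section: 62.5 mm above the bench while proud, 56.5 mm when snapped down. Axes as the tray's.
- rim1 (a joint): Travel of that section straight down, m: 0 = proud, 0.006 = home on the tray's rim. It snaps: resists with about 9 N at first, gives way, goes over at 3 mm and then stays down by itself; let go sooner it springs up. Pressing anywhere on the section works. It reads up to 0.0004 beyond either end.
- rim2_top (a point): Top centre of the round snap stud (14 mm across, 1.5 mm high) on the rim at the middle of the near long side (x -71.5, y 0), on a 68 mm straight section: the point to press. It moves with its section: 62.5 mm above the bench while proud, 56.5 mm when snapped down. Axes as the tray's.
- rim2 (a joint): The same for section 2: 0 proud, 0.006 home.
- rim3_top (a point): Top centre of the round snap stud (14 mm across, 1.5 mm high) on the rim at the near right corner (x -71.5, y -101.5), on a L-shaped corner section (75 mm of the long side, half the short end): the point to press. It moves with its section: 62.5 mm above the bench while proud, 56.5 mm when snapped down. Axes as the tray's.
- rim3 (a joint): The same for section 3: 0 proud, 0.006 home.
- rim4_top (a point): Top centre of the round snap stud (14 mm across, 1.5 mm high) on the rim at the far right corner (x +71.5, y -101.5), on a L-shaped corner section (75 mm of the long side, half the short end): the point to press. It moves with its section: 62.5 mm above the bench while proud, 56.5 mm when snapped down. Axes as the tray's.
- rim4 (a joint): The same for section 4: 0 proud, 0.006 home.
- rim5_top (a point): Top centre of the round snap stud (14 mm across, 1.5 mm high) on the rim at the middle of the far long side (x +71.5, y 0), on a 68 mm straight section: the point to press. It moves with its section: 62.5 mm above the bench while proud, 56.5 mm when snapped down. Axes as the tray's.
- rim5 (a joint): The same for section 5: 0 proud, 0.006 home.
- rim6_top (a point): Top centre of the round snap stud (14 mm across, 1.5 mm high) on the rim at the far left corner (x +71.5, y +101.5), on a L-shaped corner section (75 mm of the long side, half the short end): the point to press. It moves with its section: 62.5 mm above the bench while proud, 56.5 mm when snapped down. Axes as the tray's.
- rim6 (a joint): The same for section 6: 0 proud, 0.006 home.
- pot: Round black plant pot with a young plant, 86 mm across, 75 mm high (leaves to about 100 mm), near the left end of the tray. Origin under its centre. To be left alone.
- dibber: Wooden T-handled dibber, 160 mm long and 21 mm thick, handle 75 mm wide, lying near the right end of the tray. Origin under its middle; x runs towards the handle. To be left alone.
- label_cup: White cup 68 mm across and 74 mm high with plant labels sticking up to about 105 mm, beyond the tray. Origin under its centre. To be left alone.
- jar: Small closed jar, 60 mm across, 85 mm high, beyond the tray. Origin under its centre. To be left alone.
- sprayer: Trigger spray bottle, 76 mm across, 215 mm high, well to the left of the tray. Origin under its centre. To be left alone.

How it is judged:
By the outcome, as a careful person would: the job done as asked, in the order asked, and still so for the second after the job is handed in, with the robot touching nothing.
It also fails if it takes over 51 s, if anything falls off the work surface, if the arm or the gripper's body presses on something with over 40 N, if the wrist force passes 120 N, or if a joint passes its speed limit or range.

## Robot

A 6-joint arm with a two-finger parallel gripper is mounted at the origin on the work surface. World frame = base frame: x ahead of the robot, y to its left, z up, the work surface at z = 0. Lengths are in m, angles in rad, forces in N, time in s.
With the tool pointing down it reaches from about 0.3 to 0.775 m from the base axis. Payload 14.6 kg.
Tool frame: the origin (TCP) lies on the centre line of the jaws, within the pads' length; the fingertips stand 11 mm ahead of it and the grasp point (between the pads) lies 8 mm behind it; z points along the fingers, y is the direction in which the jaws open and shut (so a half turn about z gives the same grasp; the last joint's range is limited). The gripper opens to 94 mm and grips with 3 to 60 N. Pads are 16 mm wide; open, the fingers measure 119 mm over their backs; the gripper's body (75 mm by 177 mm) begins 78 mm behind the grasp point.
Start: joints at [1.088, 0.3, 1.521, -0, 1.321, -0.067], TCP at [0.222, 0.503, 0.216] pointing down, gripper open.
Joint ranges: [-3.03, 3.03], [-0.79, 2.21], [0.23, 2.52], [-1.04, 4.18], [0, 3.07], [-2.55, 2.55]. Speed limits (rad/s): [2.22, 2.22, 2.57, 3.14, 3.14, 3.14].

## Interface

Orientations are given as a unit quaternion [x, y, z, w].
In Python, from cell import r, cams gives the robot as it stands.
- The arm moves only by the shell command python3 -m inch 'ROWS'. ROWS is JSON, one flat list of numbers, 5 for each row, row after row: the shift along the tool's x, y, z in units of 25 mm (1.0 is 25 mm), then the turn about the tool's z in units of 8 degrees (1.0 is 8 degrees), then the finger opening in mm, from 0 to 94. A call has 1 to 5 rows; each row is the pose to reach, as a shift and turn from the pose commanded when the call began, along the tool's axes at that moment; what a row does not reach only later rows make up. A row lasts 1/10 s, in which the tool goes at most 50 mm and 8.59 degrees, less where a joint would pass 70% of its speed; a pose out of reach is approached as far as the arm can. A call with a gripper value outside its range is refused whole. The fingers move at their own pace and stop on an object; the grip force is fixed at half the most. Time passes only in rows, so rows that repeat a pose let the fingers close. It gives the time, the measured TCP pose, the force and the opening at its end, in the units of the state.
- r.get_obs(): the state, without advancing time (a new reading comes with each control period).
- cams.grab_frame(name): name is "scene" or "top" or "wrist"; returns a dict with "image" (400x640x3 uint8, blue, green, red), "fx", "fy", "cx", "cy" (pixels), "rvec" (rotation vector, rad) and "tvec" (3), from world to camera coordinates, as OpenCV has them. Camera axes: x right, y down, z forward; pixel columns grow to the right and rows downward; lengths in m; the calibration is good to about 2 mm. A picture is of the moment at which its call begins. There is no depth.
- r.job_done(): hands the job in, once; it reports no verdict.
The state is a dict: "t": time; "q": joint angles; "qd": joint speeds; "joint_efforts": joint torques, N m; "eef_pos": TCP position; "eef_rot": TCP orientation; "wrist_force": force on the tool from outside, world axes, zero at the start; "wrist_torque": the same for the moment, N m; "width": finger opening in m.
Only numpy, scipy, OpenCV 4.12 (cv2) and the standard library are available. Lean on these libraries where they do the work, as an engineer would, in place of code of your own. Each camera call takes 0.05 s, during which the arm holds its last target. There are 200 camera calls.

## Working session

There is one attempt and no reset: what is moved stays moved. The work goes in short steps, Python scripts to look and compute and a shell command to move; the robot and the scene stay as the last step left them, time stands still between calls to the robot, and variables do not carry over. Pictures are saved under pics/ and viewed, about 8 in all and at most 12, crops included, and the job is handed in when it is done.

```bash
mkdir -p pics; ls; python3 - <<'E'
from cell import r,cams
import cv2
o=r.get_obs();print(o)
for n in("top","scene"):
    f=cams.grab_frame(n);cv2.imwrite(f"pics/{n}0.png",f["image"]);print(n,{k:v for k,v in f.items() if k!="image"})
E
```

```text
pics
{'t': 0.0, 'q': array([ 1.08841919e+00,  3.00490644e-01,  1.52156109e+00, -4.90268361e-06,
        1.32071132e+00, -6.65937127e-02]), 'qd': array([ 0.00130027, -0.00126216,  0.00104141,  0.00070076, -0.00135509,
       -0.00015826]), 'joint_efforts': array([ 9.89404543e-04, -5.31797469e+01, -3.52739453e+01,  7.08928448e-02,
        2.43160373e-02, -1.15025359e-04]), 'eef_pos': array([0.22203527, 0.50292195, 0.21588406]), 'eef_rot': array([ 2.06396836e-01,  9.78468193e-01, -5.63939579e-04, -1.56334441e-04]), 'wrist_force': array([ 0.03410477, -0.42454044, -0.6708715 ]), 'wrist_torque': array([ 0.03604316, -0.00787343, -0.01358365]), 'width': 0.09370916514817482}
top {'fx': 371.94291133572807, 'fy': 371.94291133572807, 'cx': 317.455160334981, 'cy': 204.39409424649398, 'rvec': array([ 2.15218904, -2.13410013,  0.11225177]), 'tvec': array([0.11689063, 0.62853444, 1.02486014])}
scene {'fx': 518.6590261495274, 'fy': 518.6590261495274, 'cx': 311.4669987378897, 'cy': 202.026296018597, 'rvec': array([ 0.76050451,  2.39636638, -1.33342625]), 'tvec': array([ 0.41885196, -0.17715501,  1.90627184])}
```

View pics/top0.png

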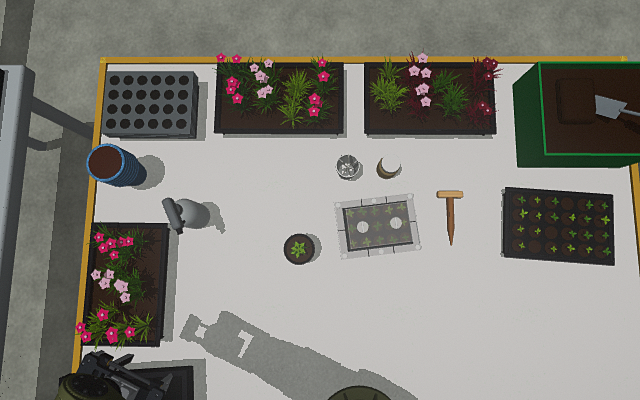

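View pics/scene0.png

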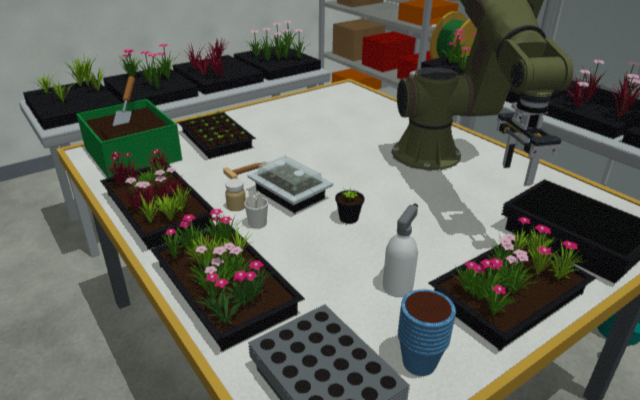

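The top picture shows the tray centred near (378,226), turned slightly. The pot is at (299,249), the dibber at (451,215), the cup and jar at (348,167) and (389,168). The sprayer is at (190,213). I'll enlarge the tray.

```bash
python3 - <<'E'
import cv2
im=cv2.imread("pics/top0.png")[180:270,320:435]
cv2.imwrite("pics/crop0.png",cv2.resize(im,None,fx=6,fy=6,interpolation=cv2.INTER_CUBIC))
E
```

```text
(no output)
```

View pics/crop0.png

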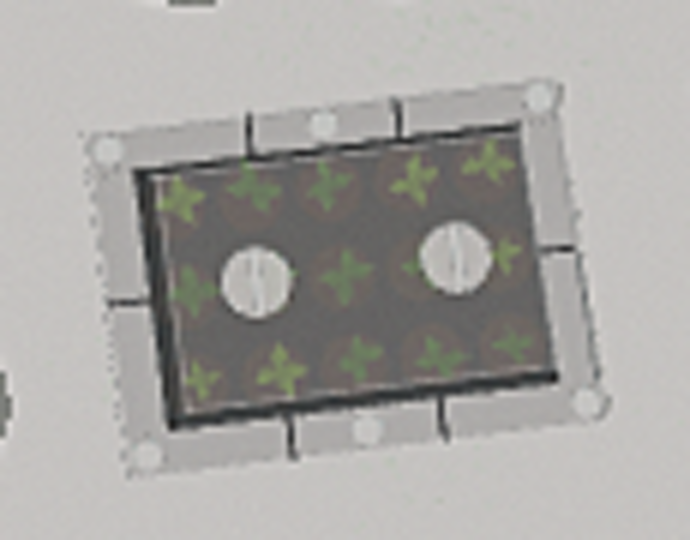

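The crop shows all six studs: far row (107,151), (322,125), (540,97), and near row (147,455), (368,431), (590,402).

```bash
cat > h.py <<'E'
import numpy as np,cv2
from scipy.spatial.transform import Rotation as R
S=np.array([[-71.5,101.5],[-71.5,0],[-71.5,-101.5],[71.5,-101.5],[71.5,0],[71.5,101.5]])/1e3
def ray(f,uv,z):
    K=np.array([[f["fx"],0,f["cx"]],[0,f["fy"],f["cy"]],[0,0,1.]])
    Rm=cv2.Rodrigues(np.array(f["rvec"]))[0];c=-Rm.T@f["tvec"]
    d=(np.c_[uv,np.ones(len(uv))]@np.linalg.inv(K).T)@Rm
    return (c+d*((z-c[2])/d[:,2])[:,None])[:,:2]
def fit(P,S=S):
    a,b=S-S.mean(0),P-P.mean(0)
    yaw=np.arctan2((a[:,0]*b[:,1]-a[:,1]*b[:,0]).sum(),(a*b).sum())
    c,s=np.cos(yaw),np.sin(yaw);M=np.array([[c,-s],[s,c]])
    t=P.mean(0)-M@S.mean(0);return t,yaw,P-(S@M.T+t)
E
python3 - <<'E'
from h import *;from cell import r,cams
np.set_printoptions(precision=4,suppress=True)
f=cams.grab_frame("top")
c=np.array([[147,455],[368,431],[590,402],[540,97],[322,125],[107,151]],float)
uv=(c+.5)/6-.5+[320,180]
P=ray(f,uv,.0615);t,y,e=fit(P);print(t,y,np.degrees(y));print(P);print(e*1e3)
print("pot",ray(f,np.array([[299,249.]]),.075),"dib",ray(f,np.array([[451,191],[451,244.]]),.01),ray(f,np.array([[348,167],[389,168.]]),.08))
T=R.from_quat(r.get_obs()["eef_rot"]).as_matrix();print(T)
E
```

```text
[ 0.5669 -0.0451] 0.13285851396581694 7.612232122621216
[[ 0.4834  0.0467]
 [ 0.4954 -0.0548]
 [ 0.5096 -0.1565]
 [ 0.6513 -0.1368]
 [ 0.6374 -0.035 ]
 [ 0.6244  0.0655]]
[[ 0.8312  0.7183]
 [-0.6485 -0.1488]
 [ 0.1364 -1.3319]
 [ 0.0412 -0.5128]
 [-0.4179  0.6721]
 [ 0.0575  0.603 ]]
pot [[0.4997 0.1707]] dib [[ 0.6742 -0.2698]
 [ 0.5189 -0.2643]] [[ 0.7286  0.0368]
 [ 0.7263 -0.0773]]
[[-0.9148  0.404  -0.0004]
 [ 0.404   0.9148 -0.0008]
 [ 0.0001 -0.0009 -1.    ]]
```

Fit is good (residuals about 1 mm). I'll approach with the fingers closed, their 25 mm dimension along the long side.

```bash
python3 -m inch '[-1.6,-1.2,0,0,0,-3.2,-2.4,0,0,0,-4.8,-3.6,0,0,0,-6.4,-4.8,0,0,0,-8,-6,0,0,0]'; python3 -m inch '[-1.6,-1.2,0,0,0,-3.2,-2.4,0,0,0,-4.8,-3.6,0,0,0,-6.4,-4.8,0,0,0,-8,-6,0,0,0]'; python3 -m inch '[0,0,0,-1,0,0,0,0,-2,0,0,0,0,-3,0,0,0,0,-3.93,0,0,0,0,-3.93,0]'
cat > d.py <<'E'
import sys
from h import *;from cell import r
np.set_printoptions(precision=3,suppress=True)
t=np.array([.5669,-.0451]);y=.13286
c,s=np.cos(y),np.sin(y);W=S@np.array([[c,s],[-s,c]])+t
def show():
    o=r.get_obs();p=o["eef_pos"];T=R.from_quat(o["eef_rot"]).as_matrix()
    print("t",o["t"],"p",p,"w",o["width"],"F",o["wrist_force"],"yaw err deg",np.degrees(np.arctan2(T[1,1],T[0,1])-y)-90, "tilt",T[:2,2], "tip z",p[2]-.011)
    for i in map(int,sys.argv[1:]):
        print(i,"tool units",(T.T@(np.r_[W[i-1],.0735]-p))/.025)
show()
E
python3 d.py 1 2
```

```text
t: 0.65
eef_pos: [0.345, 0.2833, 0.2164]
eef_rot: [0.206, 0.979, 0.0, 0.0]
wrist_force: [0.8, 0.1, -0.2]
width: 0.0574
t: 1.15
eef_pos: [0.4674, 0.0651, 0.2165]
eef_rot: [0.206, 0.978, 0.0, 0.0]
wrist_force: [-0.1, -0.1, 0.0]
width: 0.0175
t: 1.65
eef_pos: [0.4668, 0.0671, 0.2163]
eef_rot: [-0.067, 0.998, -0.0, -0.0]
wrist_force: [0.3, 1.3, -0.8]
width: 0.0002
t 1.65 p [0.467 0.067 0.216] w 0.00017620382535429873 F [ 0.331  1.294 -0.765] yaw err deg 0.11874395928262516 tilt [-0. -0.] tip z 0.20526512849495032
1 tool units [-0.514 -0.919  5.71 ]
2 tool units [-0.506 -4.979  5.71 ]
```

```bash
python3 -m inch '[-0.45,-0.9,1.3,0,0,-0.45,-0.9,2.6,0,0,-0.45,-0.9,3.9,0,0,-0.45,-0.9,5,0,0,-0.45,-0.9,5,0,0]'; python3 d.py 1; python3 - <<'E'
from h import *;from cell import r,cams
a=cams.grab_frame("wrist")["image"];b=cams.grab_frame("scene")["image"]
cv2.imwrite("pics/w1.png",np.hstack([cv2.resize(a,(400,250)),cv2.resize(b[120:245,200:400],(400,250),interpolation=cv2.INTER_CUBIC)]))
E
```

```text
t: 2.15
eef_pos: [0.4792, 0.0463, 0.0885]
eef_rot: [-0.065, 0.998, 0.0, -0.003]
wrist_force: [0.4, 0.4, 0.6]
width: 0.0006
t 2.15 p [0.479 0.046 0.089] w 0.0006121851777493535 F [0.426 0.424 0.613] yaw err deg -0.2060835371930665 tilt [-0.006 -0.   ] tip z 0.07754722371385257
1 tool units [-0.135 -0.027  0.601]
```

View pics/w1.png

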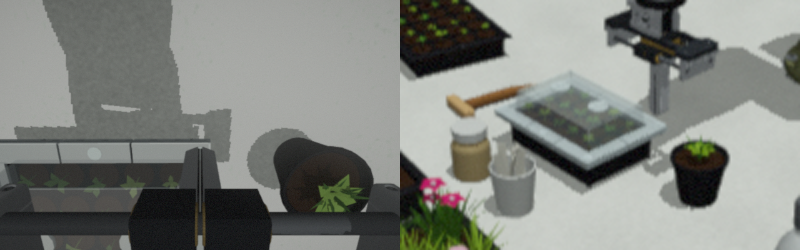

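Wrist (left) and scene (right) views: the closed fingertips hover over the near-left corner, at about (200,150) in the left half. The pot is clear. Pressing rim1 gradually.

```bash
python3 -m inch '[0,0,0.3,0,0,0,0,0.6,0,0,0,0,0.7,0,0,0,0,0.75,0,0,0,0,0.8,0,0]'; python3 d.py 1; python3 -m inch '[0,0,0.04,0,0,0,0,0.08,0,0,0,0,0.12,0,0,0,0,0.16,0,0,0,0,0.16,0,0]';python3 d.py 1
```

```text
t: 2.75
eef_pos: [0.481, 0.0463, 0.0717]
eef_rot: [-0.066, 0.998, -0.0, -0.0]
wrist_force: [-1.5, 0.0, 2.6]
width: 0.0004
t 2.75 p [0.481 0.046 0.072] w 0.0004375644960448336 F [-1.532  0.042  2.561] yaw err deg -0.00763854865819269 tilt [-0. -0.] tip z 0.06073540610336284
1 tool units [-0.06  -0.019 -0.071]
t: 3.25
eef_pos: [0.4811, 0.0463, 0.0677]
eef_rot: [-0.066, 0.998, -0.0, 0.0]
wrist_force: [-0.8, 0.9, 4.5]
width: 0.0006
t 3.25 p [0.481 0.046 0.068] w 0.0006414988090663649 F [-0.828  0.853  4.452] yaw err deg 0.0025599181227278223 tilt [ 0. -0.] tip z 0.056707118484881136
1 tool units [-0.056 -0.019 -0.232]
```

```bash
python3 -m inch '[0,0,0.03,0,0,0,0,0.06,0,0,0,0,0.09,0,0]';python3 d.py 1;
```

```text
t: 3.55
eef_pos: [0.4814, 0.0463, 0.0672]
eef_rot: [-0.066, 0.998, -0.0, 0.0]
wrist_force: [-16.0, -0.4, 39.0]
width: 0.0005
t 3.55 p [0.481 0.046 0.067] w 0.0005006266483355381 F [-15.999  -0.41   39.031] yaw err deg 0.009912516769830404 tilt [ 0.001 -0.   ] tip z 0.0561525007897284
1 tool units [-0.045 -0.019 -0.254]
```

rim1 bottomed (39 N at tip z 56.2 mm). I'll lift, move to rim2 and press less deep.

```bash
python3 -m inch '[0,0,-0.5,0,0,0,0,-1.05,0,0,0,-1.5,-1.05,0,0,0,-3,-1.05,0,0,0,-4.04,-1.05,0,0]';python3 -m inch '[0,0,0,0,0,0,0,0.3,0,0,0,0,0.6,0,0,0,0,0.75,0,0,0,0,0.8,0,0]';python3 d.py 2;python3 -m inch '[0,0,0.04,0,0,0,0,0.08,0,0,0,0,0.12,0,0,0,0,0.15,0,0,0,0,0.17,0,0]';python3 d.py 2
```

```text
t: 4.05
eef_pos: [0.4946, -0.0556, 0.0917]
eef_rot: [-0.066, 0.998, -0.0, 0.0]
wrist_force: [-0.2, 0.1, 0.7]
width: 0.0004
t: 4.55
eef_pos: [0.4941, -0.053, 0.0708]
eef_rot: [-0.067, 0.998, 0.0, -0.001]
wrist_force: [0.4, 0.1, 0.8]
width: 0.0009
t 4.55 p [ 0.494 -0.053  0.071] w 0.0009161534938753144 F [0.449 0.112 0.75 ] yaw err deg 0.06328532557508026 tilt [-0.001  0.   ] tip z 0.05977117023249001
2 tool units [-0.068 -0.071 -0.109]
t: 5.05
eef_pos: [0.4945, -0.0538, 0.0676]
eef_rot: [-0.066, 0.998, -0.0, 0.0]
wrist_force: [-3.4, 1.4, 10.5]
width: 0.0007
t 5.05 p [ 0.495 -0.054  0.068] w 0.0007066105630450859 F [-3.388  1.433 10.475] yaw err deg 0.0006028598602796365 tilt [0. 0.] tip z 0.05661396909797013
2 tool units [-0.055 -0.038 -0.235]
```

```bash
python3 -m inch '[0,0,0.03,0,0,0,0,0.03,0,0]'; python3 -m inch '[0,0,-0.5,0,0,0,0,-1.05,0,0,0,-1.5,-1.05,0,0,0,-3,-1.05,0,0,0,-4.1,-1.05,0,0]';python3 -m inch '[0,0,0,0,0,0,0,0.3,0,0,0,0,0.6,0,0,0,0,0.75,0,0,0,0,0.85,0,0]';python3 d.py 3;python3 -m inch '[0,0,0.04,0,0,0,0,0.08,0,0,0,0,0.12,0,0,0,0,0.15,0,0,0,0,0.17,0,0]';python3 d.py 3
```

```text
t: 5.25
eef_pos: [0.4946, -0.0538, 0.0675]
eef_rot: [-0.066, 0.998, -0.0, 0.0]
wrist_force: [-6.4, 1.0, 14.0]
width: 0.0005
t: 5.75
eef_pos: [0.5083, -0.1573, 0.0934]
eef_rot: [-0.066, 0.998, -0.0, 0.0]
wrist_force: [-0.2, 0.2, 0.7]
width: 0.0004
t: 6.25
eef_pos: [0.5078, -0.1546, 0.071]
eef_rot: [-0.067, 0.998, 0.0, -0.0]
wrist_force: [0.3, 0.4, -0.6]
width: 0.0004
t 6.25 p [ 0.508 -0.155  0.071] w 0.0004450711923977038 F [ 0.339  0.391 -0.626] yaw err deg 0.05804203952814646 tilt [-0.001  0.   ] tip z 0.05997764748236954
3 tool units [-0.062 -0.032 -0.101]
t: 6.75
eef_pos: [0.5081, -0.1554, 0.0676]
eef_rot: [-0.066, 0.998, -0.0, 0.0]
wrist_force: [-2.6, 1.2, 9.6]
width: 0.0008
t 6.75 p [ 0.508 -0.155  0.068] w 0.0007626382775242865 F [-2.576  1.161  9.579] yaw err deg 0.004198980961277243 tilt [ 0. -0.] tip z 0.05662994776596897
3 tool units [-0.055  0.002 -0.235]
```

```bash
python3 -m inch '[0,0,0.03,0,0,0,0,0.03,0,0]'; python3 -m inch '[0,0,-1,0,0,0,0,-2.6,0,0,0,0,-2.6,0,0,-1.5,0,-2.6,0,0,-3,0,-2.6,0,0]';python3 -m inch '[-1.4,0,0,0,0,-2.83,0,0,0,0,-2.83,0,0,0,0,-2.83,0,0.8,0,0,-2.83,0,1.55,0,0]';python3 -m inch '[0,0,0,0,0,0,0,0,0,0]';python3 d.py 4
```

```text
t: 6.95
eef_pos: [0.5082, -0.1554, 0.0676]
eef_rot: [-0.066, 0.998, -0.0, 0.0]
wrist_force: [-5.4, 3.0, 13.8]
width: 0.0005
t: 7.45
eef_pos: [0.5831, -0.1455, 0.1317]
eef_rot: [-0.066, 0.998, -0.0, 0.0]
wrist_force: [-0.8, 0.7, 0.5]
width: 0.0005
t: 7.95
eef_pos: [0.652, -0.1362, 0.0916]
eef_rot: [-0.066, 0.998, -0.0, -0.0]
wrist_force: [0.5, 0.1, 0.0]
width: 0.0
t: 8.15
eef_pos: [0.6521, -0.1362, 0.0929]
eef_rot: [-0.066, 0.998, 0.0, -0.0]
wrist_force: [0.0, -0.4, 1.2]
width: 0.0003
t 8.15 p [ 0.652 -0.136  0.093] w 0.00025720016868146074 F [ 0.023 -0.425  1.196] yaw err deg -0.007532136261716005 tilt [-0.  0.] tip z 0.08193280030994442
4 tool units [0.035 0.005 0.777]
```

```bash
python3 -m inch '[0,0,0.4,0,0,0,0,0.7,0,0,0,0,0.8,0,0,0,0,0.85,0,0,0,0,0.89,0,0]';python3 -m inch '[0,0,0.04,0,0,0,0,0.08,0,0,0,0,0.12,0,0,0,0,0.14,0,0,0,0,0.14,0,0]';python3 d.py 4
```

```text
t: 8.65
eef_pos: [0.6524, -0.1361, 0.0704]
eef_rot: [-0.066, 0.998, 0.0, -0.0]
wrist_force: [-0.7, 0.4, 0.7]
width: 0.0004
t: 9.15
eef_pos: [0.6525, -0.1361, 0.0677]
eef_rot: [-0.066, 0.998, -0.0, 0.0]
wrist_force: [-3.7, 1.1, 6.8]
width: 0.0002
t 9.15 p [ 0.653 -0.136  0.068] w 0.00020154689410796473 F [-3.745  1.094  6.822] yaw err deg 0.0063099196246696465 tilt [ 0. -0.] tip z 0.05669444646559724
4 tool units [ 0.053  0.001 -0.232]
```

Same pattern here. On to rim5, then rim6.

```bash
python3 -m inch '[0,0,0.05,0,0,0,0,0.05,0,0]'; python3 -m inch '[0,0,-0.5,0,0,0,0,-1.05,0,0,0,1.5,-1.05,0,0,0,3,-1.05,0,0,0,4.06,-1.05,0,0]';python3 -m inch '[0,0,0,0,0,0,0,0.3,0,0,0,0,0.6,0,0,0,0,0.75,0,0,0,0,0.85,0,0]';python3 d.py 5;python3 -m inch '[0,0,0.04,0,0,0,0,0.08,0,0,0,0,0.12,0,0,0,0,0.15,0,0,0,0,0.18,0,0]';python3 d.py 5
```

```text
t: 9.35
eef_pos: [0.6527, -0.1361, 0.0675]
eef_rot: [-0.066, 0.998, -0.0, 0.0]
wrist_force: [-7.5, 1.5, 15.3]
width: 0.0002
t: 9.85
eef_pos: [0.6389, -0.0336, 0.093]
eef_rot: [-0.067, 0.998, 0.0, 0.001]
wrist_force: [0.2, -0.1, -0.4]
width: 0.0004
t: 10.35
eef_pos: [0.6389, -0.0363, 0.07]
eef_rot: [-0.066, 0.998, 0.0, -0.0]
wrist_force: [-0.2, -0.4, 0.4]
width: 0.0006
t 10.35 p [ 0.639 -0.036  0.07 ] w 0.0006462910883077837 F [-0.185 -0.43   0.44 ] yaw err deg -0.0532716184916211 tilt [-0.001 -0.   ] tip z 0.05903704410582457
5 tool units [ 0.04   0.033 -0.138]
t: 10.85
eef_pos: [0.6392, -0.0356, 0.0676]
eef_rot: [-0.066, 0.998, -0.0, 0.0]
wrist_force: [-7.8, 0.0, 17.5]
width: 0.0006
t 10.85 p [ 0.639 -0.036  0.068] w 0.0006237639122066548 F [-7.782  0.023 17.542] yaw err deg 0.0071185794691928095 tilt [ 0.001 -0.   ] tip z 0.05656446808297255
5 tool units [ 0.059  0.006 -0.237]
```

```bash
python3 -m inch '[0,0,0.02,0,0,0,0,0.02,0,0]'; python3 -m inch '[0,0,-0.5,0,0,0,0,-1.05,0,0,0,1.5,-1.05,0,0,0,3,-1.05,0,0,0,4.06,-1.05,0,0]';python3 -m inch '[0,0,0,0,0,0,0,0.3,0,0,0,0,0.6,0,0,0,0,0.75,0,0,0,0,0.85,0,0]';python3 d.py 6;python3 -m inch '[0,0,0.04,0,0,0,0,0.08,0,0,0,0,0.12,0,0,0,0,0.15,0,0,0,0,0.18,0,0]';python3 d.py 6
```

```text
t: 11.05
eef_pos: [0.6393, -0.0356, 0.0676]
eef_rot: [-0.066, 0.998, -0.0, 0.001]
wrist_force: [-7.7, -0.2, 16.2]
width: 0.0002
t: 11.55
eef_pos: [0.6255, 0.067, 0.093]
eef_rot: [-0.067, 0.998, 0.0, 0.001]
wrist_force: [0.5, -0.4, -0.4]
width: 0.0001
t: 12.05
eef_pos: [0.6255, 0.0643, 0.0701]
eef_rot: [-0.066, 0.998, -0.0, -0.0]
wrist_force: [0.8, -0.1, 0.8]
width: 0.0004
t 12.05 p [0.625 0.064 0.07 ] w 0.00037296234344461445 F [ 0.804 -0.082  0.762] yaw err deg -0.05381188472979659 tilt [-0.001 -0.   ] tip z 0.05906204063435967
6 tool units [ 0.043  0.033 -0.137]
t: 12.55
eef_pos: [0.6258, 0.0651, 0.0675]
eef_rot: [-0.066, 0.998, -0.0, 0.0]
wrist_force: [-6.4, -1.7, 16.5]
width: 0.0003
t 12.55 p [0.626 0.065 0.068] w 0.00027800525627711016 F [-6.394 -1.708 16.5  ] yaw err deg 0.0039000901445547242 tilt [ 0.001 -0.   ] tip z 0.05650812303603228
6 tool units [ 0.059  0.005 -0.24 ]
```

```bash
python3 -m inch '[0,0,-1,0,0,0,0,-2.5,0,0,0,0,-4,0,0,0,0,-5,0,0,1,0,-5,0,0]'; python3 -m inch '[1.7,0,0,0,0,3.4,0.8,0,0,0,5.1,1.6,0,0,0,6.8,2.4,0,0,0,8.5,3.2,0,0,0]'; python3 -m inch '[1,1,0,0,0,1,2,0,0,0,1,3,0,0,0,1,3,0,0,0]'
python3 - <<'E'
from h import *;from cell import r,cams
for n,(x0,y0,w,h,s) in {"top":(320,180,115,90,6),"scene":(235,145,110,70,7)}.items():
    im=cams.grab_frame(n)["image"];cv2.imwrite(f"pics/{n}1.png",im)
    a=cv2.imread(f"pics/{n}0.png")
    k=400/w
    c=[cv2.resize(q[y0:y0+h,x0:x0+w],None,fx=k,fy=k,interpolation=cv2.INTER_CUBIC) for q in(a,im)]
    cv2.imwrite(f"pics/cmp_{n}.png",np.hstack(c))
t,b=cv2.imread("pics/cmp_top.png"),cv2.imread("pics/cmp_scene.png")
cv2.imwrite("pics/cmp.png",np.vstack([t,b])[:600])
E
```

```text
t: 13.05
eef_pos: [0.6029, 0.062, 0.195]
eef_rot: [-0.066, 0.998, -0.0, 0.003]
wrist_force: [-0.0, 0.4, -0.2]
width: 0.0002
t: 13.55
eef_pos: [0.3777, 0.1132, 0.1912]
eef_rot: [-0.066, 0.998, 0.0, 0.0]
wrist_force: [0.1, 0.2, -0.1]
width: 0.0003
t: 13.95
eef_pos: [0.3444, 0.1857, 0.1915]
eef_rot: [-0.068, 0.998, 0.0, 0.0]
wrist_force: [0.4, -0.2, 0.0]
width: 0.0004
```

View pics/cmp.png

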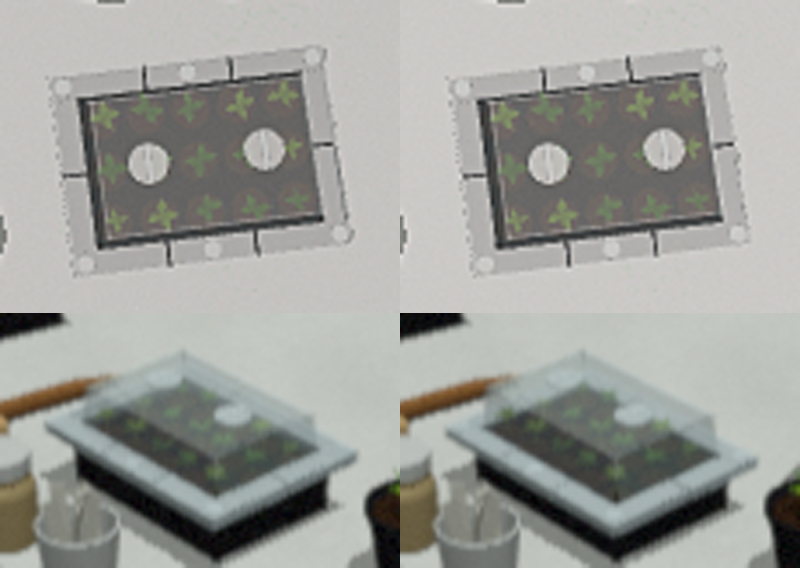

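The rim sits lower all round and the tray's position is unchanged, in both the top and scene pairs. I'll run a numerical check per section.

```bash
python3 - <<'E'
from h import *;from cell import r,cams
np.set_printoptions(precision=2,suppress=True)
t=np.array([.5669,-.0451]);y=.13286;c,s=np.cos(y),np.sin(y);W=S@np.array([[c,s],[-s,c]])+t
f=cams.grab_frame("scene");K=np.array([[f["fx"],0,f["cx"]],[0,f["fy"],f["cy"]],[0,0,1.]])
pj=lambda P:cv2.projectPoints(np.float64(P),f["rvec"],f["tvec"],K,None)[0][:,0]
a=pj(np.c_[W,[.0625]*6]);b=pj(np.c_[W,[.0565]*6])
v=pj([[*t,.094]])
A,B=[cv2.resize(cv2.cvtColor(q,cv2.COLOR_BGR2GRAY),None,fx=4,fy=4,interpolation=cv2.INTER_CUBIC) for q in(cv2.imread("pics/scene0.png"),f["image"])]
p=np.float32(np.vstack([a,v])*4+1.5)[:,None]
q,st,e=cv2.calcOpticalFlowPyrLK(A,B,p,None,winSize=(45,45),maxLevel=1)
print("expected",(b-a));print("flow",((q-p)[:,0]/4),st.ravel());print(r.get_obs()["wrist_force"])
E
```

```text
expected [[-0.03  1.69]
 [ 0.01  1.64]
 [ 0.05  1.6 ]
 [ 0.11  1.66]
 [ 0.08  1.7 ]
 [ 0.04  1.74]]
flow [[-0.22  1.63]
 [-0.47  0.46]
 [-0.58  0.78]
 [-0.86  0.39]
 [ 0.18  1.75]
 [ 0.16  1.85]
 [-0.23  0.71]] [1 1 1 1 1 1 1]
[ 0.57 -0.98 -0.78]
```

Sections 1, 5 and 6 show the expected drop. For 2, 3 and 4 the flow is inconclusive, since they are seen through or beside the dome. There is time to spare, so I'll probe those gently: a proud stud would meet the tip at 62.5 mm with about 9 N.

```bash
python3 d.py 2 3 4
```

```text
t 14.1 p [0.345 0.184 0.191] w 0.00037709085825773144 F [ 0.569 -0.976 -0.781] yaw err deg 0.021934353945766816 tilt [ 0. -0.] tip z 0.1801911771531775
2 tool units [ -4.727 -10.247   4.709]
3 tool units [ -4.726 -14.307   4.71 ]
4 tool units [-10.446 -14.309   4.71 ]
```

```bash
python3 -m inch '[-0.9,-1.8,0,0,0,-1.8,-3.6,0,0,0,-2.7,-5.4,0,0,0,-3.6,-7.2,0,0,0,-4.67,-9,0,0,0]'; python3 -m inch '[0,-1.23,0,0,0,0,-1.23,1.5,0,0,0,-1.23,3,0,0,0,-1.23,4,0,0,0,-1.23,4,0,0]'; python3 -m inch '[0,0,0.4,0,0,0,0,0.7,0,0,0,0,0.76,0,0,0,0,0.76,0,0,0,0,0.76,0,0]'; python3 d.py 2 3; python3 -m inch '[0,0,0.1,0,0,0,0,0.15,0,0,0,0,0.18,0,0]';python3 d.py 2
```

```text
t: 14.6
eef_pos: [0.4887, -0.0239, 0.1913]
eef_rot: [-0.066, 0.998, -0.0, 0.0]
wrist_force: [0.3, 0.9, 0.8]
width: 0.0004
t: 15.1
eef_pos: [0.4903, -0.052, 0.0884]
eef_rot: [-0.066, 0.998, 0.001, -0.003]
wrist_force: [-0.5, 0.3, 0.8]
width: 0.0004
t: 15.6
eef_pos: [0.4925, -0.0512, 0.0728]
eef_rot: [-0.066, 0.998, -0.0, 0.0]
wrist_force: [-0.4, -1.1, 0.6]
width: 0.0007
t 15.6 p [ 0.493 -0.051  0.073] w 0.0006548276433478912 F [-0.432 -1.087  0.596] yaw err deg 0.010884626978892697 tilt [ 0.001 -0.   ] tip z 0.061754824515883766
2 tool units [-0.122 -0.151 -0.03 ]
3 tool units [-0.121 -4.211 -0.029]
t: 15.9
eef_pos: [0.4922, -0.0512, 0.0676]
eef_rot: [-0.066, 0.998, 0.0, -0.0]
wrist_force: [-1.3, -0.1, 4.8]
width: 0.0003
t 15.9 p [ 0.492 -0.051  0.068] w 0.00032348940637151477 F [-1.267 -0.055  4.76 ] yaw err deg 0.003828689091932347 tilt [-0. -0.] tip z 0.05662819915096769
2 tool units [-0.133 -0.153 -0.235]
```

Rim2 is free at 61.8 mm, so it is down. Now 3 and 4, stopping at about 60.5 mm.

```bash
python3 -m inch '[0,0,-0.5,0,0,0,0,-1,0,0,-0.06,-1.5,-1,0,0,-0.06,-3,-1,0,0,-0.06,-4.2,-1,0,0]'; python3 -m inch '[0,0,0,0,0,0,0,0.4,0,0,0,0,0.79,0,0,0,0,0.84,0,0,0,0,0.84,0,0]'; python3 d.py 3;python3 -m inch '[0,0,-1,0,0,0,0,-2.6,0,0,0,0,-2.6,0,0,-1.5,0,-2.6,0,0,-3,0,-2.6,0,0]';python3 -m inch '[-1.4,0,0,0,0,-2.8,0,0,0,0,-2.8,0,0,0,0,-2.8,0,0.8,0,0,-2.8,0,1.6,0,0]';python3 -m inch '[0,0,0.4,0,0,0,0,0.8,0,0,0,0,0.98,0,0,0,0,1,0,0,0,0,1,0,0]';python3 d.py 4
```

```text
t: 16.4
eef_pos: [0.5081, -0.1569, 0.0943]
eef_rot: [-0.066, 0.998, -0.0, 0.001]
wrist_force: [0.9, 0.8, 0.7]
width: 0.0003
t: 16.9
eef_pos: [0.5074, -0.1543, 0.0713]
eef_rot: [-0.067, 0.998, 0.0, -0.0]
wrist_force: [0.0, 1.1, -0.5]
width: 0.0004
t 16.9 p [ 0.507 -0.154  0.071] w 0.00043125054449957205 F [ 0.007  1.082 -0.534] yaw err deg 0.0630645302929338 tilt [-0.001  0.   ] tip z 0.060258223581931905
3 tool units [-0.076 -0.046 -0.09 ]
t: 17.4
eef_pos: [0.5829, -0.1448, 0.1372]
eef_rot: [-0.066, 0.998, -0.0, 0.0]
wrist_force: [-0.3, -0.1, 1.0]
width: 0.0009
t: 17.9
eef_pos: [0.651, -0.1356, 0.096]
eef_rot: [-0.067, 0.998, -0.0, 0.0]
wrist_force: [-0.3, 0.2, 0.4]
width: 0.0006
t: 18.4
eef_pos: [0.6516, -0.1359, 0.0723]
eef_rot: [-0.066, 0.998, -0.0, 0.0]
wrist_force: [0.1, -0.3, -0.0]
width: 0.0001
t 18.4 p [ 0.652 -0.136  0.072] w 0.00011418257784499028 F [ 0.121 -0.275 -0.024] yaw err deg 0.004277124670863941 tilt [ 0.001 -0.   ] tip z 0.06134924098369472
4 tool units [ 0.016 -0.009 -0.046]
```

No contact force on either, so all are down. Withdrawing for a last look.

```bash
python3 -m inch '[0,0,-1,0,0,0,0,-2.5,0,0,0,0,-4,0,0,0,0,-5,0,0,1,0,-5,0,0]'; python3 -m inch '[1.7,0,0,0,0,3.4,0,0,0,0,5.1,0.8,0,0,0,6.8,1.6,0,0,0,8.5,2.4,0,0,0]'; python3 -m inch '[2,1,0,0,0,2,2,0,0,0,2,2,0,0,0,2,2,0,0,0]'
python3 - <<'E'
from h import *;from cell import r,cams
im=cams.grab_frame("top")["image"];a=cv2.imread("pics/top0.png")
cv2.imwrite("pics/fin.png",np.vstack([q[140:285,150:480] for q in(a,im)]))
E
```

```text
t: 18.9
eef_pos: [0.6288, -0.1392, 0.2015]
eef_rot: [-0.067, 0.998, -0.001, 0.004]
wrist_force: [0.2, -0.2, -1.1]
width: 0.0005
t: 19.4
eef_pos: [0.4063, -0.1075, 0.1972]
eef_rot: [-0.066, 0.998, -0.0, 0.001]
wrist_force: [0.8, -0.6, 0.6]
width: 0.0004
t: 19.8
eef_pos: [0.3523, -0.065, 0.1976]
eef_rot: [-0.067, 0.998, -0.0, 0.001]
wrist_force: [0.2, -0.6, 0.2]
width: 0.0006
```

View pics/fin.png

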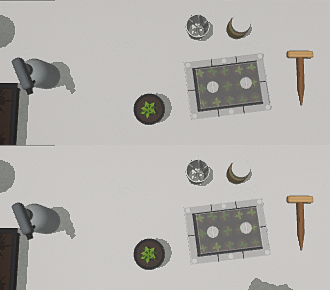

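Before (upper) and after (lower) match: the tray at (228,85) and all the neighbouring objects are where they were.

```bash
python3 -c "
from cell import r
print(r.get_obs()['t'],r.job_done())"
```

```text
the job is handed in; nothing more can be done
19.85 None
```

I pressed all six rim sections down with the closed fingertips, took the hand away and handed the job in at 19.9 s of the 51 s allowed.

- **Presses:** every section bottomed at a fingertip height of about 56.5 mm, where a snapped stud should sit. The final push was about 14–17 N, except rim1, which I pressed to 39 N with a 16 N sideways pull before using a shallower depth.
- **Image check:** before and after scene pictures showed the expected drop for sections 1, 5 and 6. For sections 2, 3 and 4 this check was inconclusive, so I touched those three again.
- **Touch check:** the fingertip met no force at 61.8, 60.3 and 61.3 mm on sections 2, 3 and 4. A proud stud would have met it at 62.5 mm, so they are down; the margin on section 2 is only 0.7 mm. While checking section 2 I also pressed it home again, with about 5 N.
- **Surroundings:** the last top picture shows the tray, pot, dibber, cup, jar and sprayer in the same places as at the start. No contact with the dome was planned or seen, and the force on the gripper was near zero at the end.

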